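# Lock the battery cap of the vaccine temperature monitor

### The arm

A 6-joint arm with a two-finger parallel gripper is mounted at the origin on the work surface. World frame = base frame: x ahead of the robot, y to its left, z up, the work surface at z = 0. Lengths are in m, angles in rad, forces in N, time in s.
With the tool pointing down it reaches from about 0.375 to 0.9 m from the base axis. Payload 3.1 kg.
Tool frame: the origin (TCP) lies at the very end of the fingers, on their centre line; the grasp point (between the pads) lies robot.grasp_offset behind it (robot.grasp_offset is the distance from the TCP to the grasp point, in m); z points along the fingers, y is the direction in which the jaws open and shut (so a half turn about z gives the same grasp; the last joint's range is limited). The gripper opens to 87 mm and grips with 3 to 60 N. Pads are 19 mm wide; open, the fingers measure 117 mm over their backs; the gripper's body (75 mm by 190 mm) begins 51 mm behind the grasp point.
Start: joints at [-1.498, 0.527, 1.433, -0, 1.181, -0.178], TCP at [0.155, -0.605, 0.223] pointing down, gripper open.
Joint ranges: [-3.08, 3.08], [-0.75, 2.2], [0.22, 2.44], [-1.43, 4.57], [0, 2.65], [-2.85, 2.85]. Speed limits (rad/s): [2.79, 2.79, 3.14, 3.14, 3.14, 3.14].

### API

Orientations are given as a unit quaternion [x, y, z, w].
In Python, from rig import robot gives the robot as it stands.
- The arm moves only by the tool drive_tool, never from a script. Its argument "targets" is one flat list of numbers, 6 for each row, row after row: the shift along the tool's x, y, z in cm, then the turn, a rotation vector about the tool's x, y, z in degrees. A call has 1 to 12 rows; each row is the pose to reach, as a shift and turn from the pose commanded when the call began, along the tool's axes at that moment; what a row does not reach only later rows make up. A row lasts 1/12 s, in which the tool goes at most 41.7 mm and 7.16 degrees, less where a joint would pass 70% of its speed; a pose out of reach is approached as far as the arm can. A call with a gripper value outside its range is refused whole. "grip" is the gripper command: -1 is fully open, 1 is shut, values between are in proportion, set as the call begins (left out, the last holds). The fingers move at their own pace and stop on an object; "squeeze" is the grip in N (left out, the last holds). Time passes only in rows, so rows that repeat a pose let the fingers close. It gives the time, the measured TCP pose, the force and the opening at its end, in the units of the state.
- robot.get_obs(): the state, without advancing time (a new reading comes with each control period).
- robot.camera(name): name is "scene" or "top" or "wrist"; returns (picture, depth): 480x640x3 uint8, red, green, blue; 480x640 float32, m along the optical axis (not along the pixel's ray), 0 where there is no reading.
- robot.calibration(name): a dict with "mtx" (3x3 intrinsics, pixels), "R" (3x3) and "t" (3): a world point X has camera coordinates R X + t; the wrist camera has in their place "hand_eye" (4x4, takes a point from camera to tool coordinates, whose origin is the TCP and whose axes are the flange's). Camera axes: x right, y down, z forward; pixel columns grow to the right and rows downward; lengths in m; the calibration is good to about 2 mm. A picture is of the moment at which its call begins: read the wrist's pose just before it. calibration takes no time and is no camera call.
- robot.hand_in(): hands the job in, once; it reports no verdict.
The state is a dict: "time": time; "q": joint angles; "joint_velocities": joint speeds; "joint_torque": joint torques, N m; "position": TCP position; "tool_rot": TCP orientation; "ft_force": force on the tool from outside, world axes, zero at the start; "moment": the same for the moment, N m; "grip_width": finger opening in m.
Only numpy, scipy, OpenCV 4.12 (cv2) and the standard library are available. Lean on these libraries where they do the work, as an engineer would, in place of code of your own. Each camera call takes 0.05 s, during which the arm holds its last target.

### The job

The cell in the vaccine temperature monitor has been changed, but its orange cap is still unlocked. Take the blue battery key from its stand, fit the blade in the cap's slot, push the cap in against its spring and turn it a quarter turn clockwise, then let it spring back so that it stays locked on the green marks; don't force it. Put the key back upright in its slot in the stand, fully down, and leave the vials, ampoule and syringe undisturbed.

Things in the scene. Friction and masses are not known exactly. Their poses are not given: they have to be found in the camera images.
- monitor: the temperature monitor: an ivory wedge-shaped desk console, 170 wide (y), 140 deep (x), 34 high at its front and 115 at its back, fixed to the table. Origin: centre of its underside; x points from its low front edge to its high back, z up. It stands with its high back to the robot, so its dark panel, sloping 30 degrees and rising towards its +x, looks away from the robot. The cap sits on the panel 40 mm to the -y side of the panel's middle
- slot (a point): centre of the slot's mouth, at the outer face of the orange cap. z points straight out of the sloping panel (30 degrees from vertical), x along the slot. The cap is a disc 36 in diameter; its slot is 23 long (x), 3.4 wide (y) and 5 deep, closed at both ends, with 0.5 mm chamfers along its sides; expect to have to feel for it. The point moves and turns with the cap
- collar (a point): centre of the rim of the fixed black collar round the cap (46 outside, 38 inside, its rim 12 above the panel). z out of the panel, x straight up the slope. At rest and unlocked the cap's face stands 2 above this rim. Seen from outside, the unlocked slot lies 45 degrees anticlockwise of x (white marks) and the locked slot 45 degrees clockwise of x (green marks)
- battery_cap (a joint): angle of the cap in rad, growing clockwise as seen from outside: 0 unlocked (it starts between 0 and 0.15), 1.571 at its stop. Bayonet lugs let it turn past about 0.18 only while it is pressed in at least 3 mm; past 1.44 it can rise again and is then held locked there. Friction 0.03 N m
- cap_press (a joint): how far the cap is pressed in, m: 0 out, 0.007 at the bottom stop. A spring pushes it out with about 5 N at 0 and 0.7 N more for every mm (7 N at 3 mm, 8.5 N at 5 mm). Locked and let go it rests at about 0.0013; left between the two positions it stays at 0.003
- key: the battery key: a flat blue plastic handle 26 wide (x), 12 thick (y), 38 tall, with a flat steel blade 20 wide (x), 2.4 thick (y) and 16 long below it (the last 2 mm of the blade are 18 by 1.6). Origin: middle of the blade's tip; z points from the tip to the handle, so the handle spans z = 16 to 54. 35 g. It starts standing in the stand, its x along the stand's x, its shoulders (handle's underside) resting on the stand's top
- stand: the battery stand: a grey block 120 (x) by 60 (y) by 30 high, fixed to the table, origin at the centre of its underside. The old cell (26 in diameter, its top 60 above the table) stands in it at x = +32
- stand_slot (a point): centre of the mouth of the key's slot in the stand's top, 30 above the table, at x = -30 in the stand. The slot is 25 long (x) by 7 wide (y) and 20 deep. With the key home its tip lies 16 below this point
- vial_a: glass vial with purple cap, 23 in diameter, 48 tall, loose; origin at the centre of its underside
- vial_b: another such vial
- ampoule: plastic ampoule standing upright, 26 by 16, 79 tall, loose; origin at the centre of its underside
- syringe: capped syringe lying on the table, 16 thick and 140 long along its x, loose; origin on the table below its barrel
Not all that is in view belongs to the job. What is shaped like the key but red is not meant.

How it is judged:
On the way, in this order (a step that is already met when the one before it is completed fails the run):
1. the key is lifted clear of the stand (z of key in the frame of stand above 0.035 m), for 0.1 s.
2. the key's blade stands in the slot of the cap and presses it in (distance between key and slot below 0.009 m and z of key in the frame of slot below -0.003 m and value of joint cap_press above 0.0025 m), for 0.1 s.
3. the cap is turned home with the blade in its slot (value of joint battery_cap above 1.4 rad and distance between key and slot below 0.009 m and z of key in the frame of slot below -0.002 m), for 0.1 s.
At the end, for the whole second after the job is handed in: The cap is locked (angle above 1.4 rad) and sprung back into its notch (pressed in under 2.2 mm); the key stands let go and at rest in its slot in the stand, upright (within 0.12 rad) and fully down (within 3 mm); vials, ampoule and syringe are within 20 mm of where they were, none tipped (value of joint battery_cap above 1.4 rad and value of joint cap_press below 0.0022 m and horizontal distance between key and stand_slot below 0.005 m and z of key in the frame of stand below 0.017 m and angle between key's own z axis and vertical below 0.12 rad and linear speed of key below 0.02 m/s and distance of each of vial_a, vial_b, ampoule, syringe from where it was at the start of the episode below 0.02 m and angle between each of vial_a, vial_b, ampoule's own z axis and vertical below 0.5 rad); the robot touches nothing.
It fails at once if the key is forced: more than 80 N between key and monitor (contact force between key and monitor above 80 N).
It fails at once if a vial, the ampoule or the syringe is pushed more than 20 mm (distance of any of vial_a, vial_b, ampoule, syringe from where it was at the start of the episode above 0.02 m).
It fails at once if a vial or the ampoule is tipped over (angle between any of vial_a, vial_b, ampoule's own z axis and vertical above 0.5 rad).
It also fails if it takes over 64 s, if anything falls off the work surface, if the arm or the gripper's body presses on something with over 40 N, if the wrist force passes 120 N, or if a joint passes its speed limit or range.

## Working session

There is one attempt and no reset: what is moved stays moved. The work goes in short steps, Python scripts to look and compute and a tool call to move; the robot and the scene stay as the last step left them, time stands still between calls to the robot, and variables do not carry over. Pictures are saved under pics/ and viewed, and the job is handed in when it is done.

Besides the shell and the picture viewer there is one more tool, called after "Emit:" by a JSON object that holds its "method" and its "body". drive_tool: Moves the arm, as the interface text tells. Its arguments: {"type":"object","properties":{"targets":{"type":"array","items":{"type":"number"}},"grip":{"type":"number"},"squeeze":{"type":"number"}},"required":["targets"]}

```bash
mkdir -p pics; ls; python3 - <<'E'
from rig import robot
import cv2
print(robot.get_obs(), robot.grasp_offset)
for n in ("scene","top","wrist"):
    p,d=robot.camera(n); cv2.imwrite(f"pics/{n}0.png",p[:,:,::-1])
    c=robot.calibration(n); print(n,c)
    import numpy as np; np.savez(f"{n}0.npz",p=p,d=d,**c)
E
```

```text
pics
{'time': 0.0, 'q': array([-1.49849602e+00,  5.28441775e-01,  1.43394860e+00,  3.43710490e-06,
        1.18137189e+00, -1.78466096e-01]), 'joint_velocities': array([ 0.00132797, -0.00029801, -0.00033404, -0.00052408, -0.0008793 ,
        0.00176015]), 'joint_torque': array([-1.63658209e-03, -4.40044284e+01, -1.76590115e+01,  6.32185838e-02,
        5.81821008e-02, -1.62730912e-04]), 'position': array([ 0.15508647, -0.60467805,  0.22157189]), 'tool_rot': array([ 9.92149317e-01,  1.25054213e-01,  5.91445325e-05, -1.08319359e-03]), 'ft_force': array([ 0.55609289, -0.84630729,  0.25816413]), 'moment': array([0.0112173 , 0.0517943 , 0.03478479]), 'grip_width': 0.08695424903926038} 0.0187
scene {'mtx': array([[517.42193079,   0.        , 318.51471252],
       [  0.        , 517.42193079, 245.8741981 ],
       [  0.        ,   0.        ,   1.        ]]), 'R': array([[-0.33326482,  0.94261851, -0.02012206],
       [ 0.53402399,  0.1711307 , -0.827969  ],
       [-0.77701541, -0.2866786 , -0.56041274]]), 't': array([ 0.19515323, -0.22160345,  1.35217545])}
top {'mtx': array([[529.1760082
[... 162 characters left out ...]
-0.99991935, -0.01218853],
       [-0.98882465,  0.0053444 , -0.1489874 ],
       [ 0.14904052,  0.01152074, -0.98876397]]), 't': array([-0.00669519,  0.56744311,  0.9639437 ])}
wrist {'mtx': array([[361.05716549,   0.        , 321.41890356],
       [  0.        , 361.05716549, 241.32306624],
       [  0.        ,   0.        ,   1.        ]]), 'hand_eye': array([[ 1.97573428e-04, -9.51866944e-01, -3.06511470e-01,
         8.47622750e-02],
       [ 9.99999838e-01,  3.51953692e-04, -4.48399825e-04,
         4.71280435e-04],
       [ 5.34694814e-04, -3.06511332e-01,  9.51866859e-01,
        -1.62432653e-01],
       [ 0.00000000e+00,  0.00000000e+00,  0.00000000e+00,
         1.00000000e+00]])}
```

View pics/scene0.png

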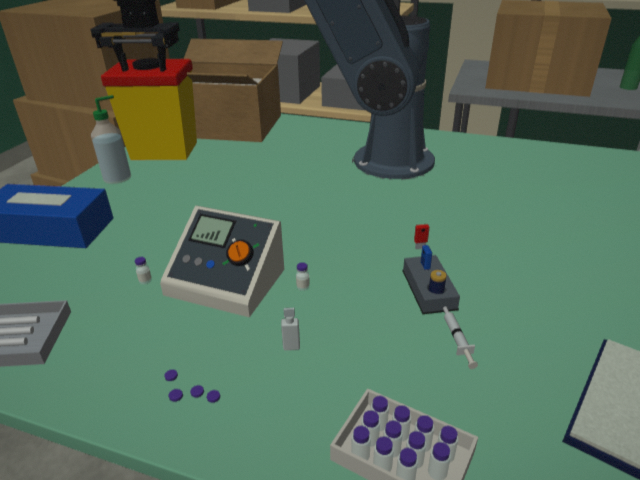

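View pics/top0.png

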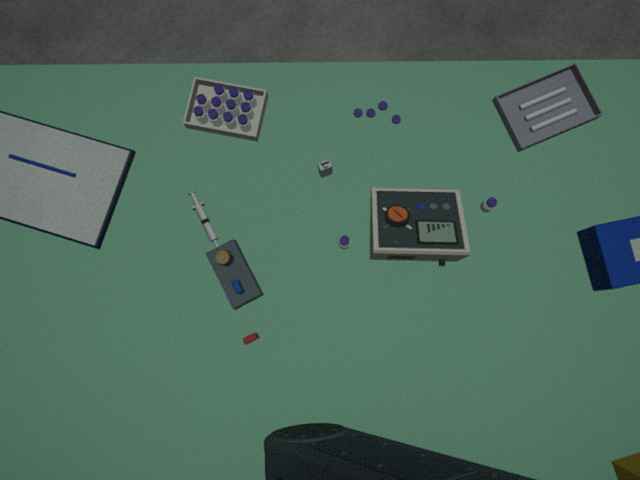

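View pics/wrist0.png

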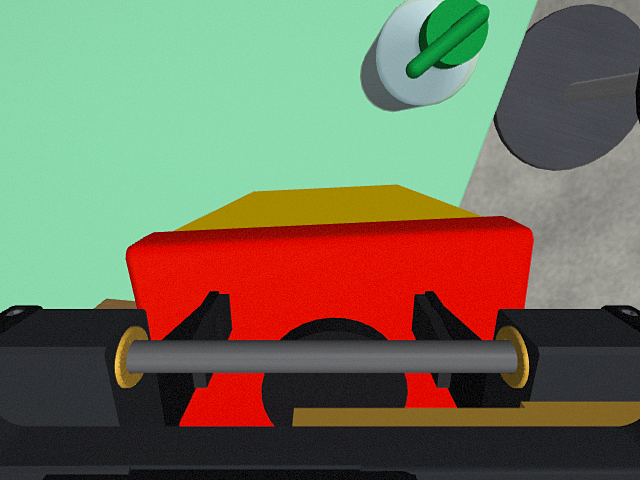

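```bash
cat > h.py <<'E'
import numpy as np, cv2
def load(n):
    z=np.load(n+'.npz'); return z
def ray(z,u,v,h):
    """cast pixel to plane z=h (fixed cams)"""
    R,t,K=z['R'],z['t'],z['mtx']
    c=-R.T@t; d=R.T@np.linalg.inv(K)@np.array([u,v,1.0])
    return c+d*(h-c[2])/d[2]
def dep(z,u,v):
    R,t,K=z['R'],z['t'],z['mtx']
    d=z['d'][int(v),int(u)]
    return R.T@(np.linalg.inv(K)@np.array([u,v,1.0])*d-t)
def proj(z,X):
    x=z['mtx']@(z['R']@np.asarray(X)+z['t']); return x[:2]/x[2]
E
python3 - <<'E'
from h import *
for n,(a,b,c,d),s in (("top0",(185,230,275,355),7),("scene0",(390,215,470,320),6)):
    z=load(n); im=z['p'][b:d,a:c,::-1]
    cv2.imwrite(f"pics/{n}_crop.png",cv2.resize(im,None,fx=s*0.9,fy=s*0.9,interpolation=cv2.INTER_CUBIC)[:600,:800])
z=load("top0"); hsv=cv2.cvtColor(z['p'],cv2.COLOR_RGB2HSV)
def comps(z,lo,hi,name,roi,h):
    hsv=cv2.cvtColor(z['p'],cv2.COLOR_RGB2HSV)
    m=cv2.inRange(hsv,lo,hi); n,l,s,c=cv2.connectedComponentsWithStats(m)
    for i in range(1,n):
        x,y=c[i]
        if s[i,4]>15 and roi[0]<x<roi[2] and roi[1]<y<roi[3]:
            cn,_=cv2.findContours((l==i).astype(np.uint8),0,2)
            print(name,s[i],c[i].round(1),'ray',ray(z,x,y,h).round(4),'dep',dep(z,x,y).round(4),cv2.minAreaRect(max(cn,key=len)))
comps(z,(100,120,30),(130,255,255),'blue',(150,200,320,400),0.068)
comps(z,(100,120,30),(150,255,255),'purp',(320,140,520,280),0.048)
comps(z,(0,150,60),(10,255,255),'red',(150,200,320,400),0.05)
comps(z,(3,150,60),(15,255,255),'orange',(350,180,450,280),0.1)
# stand mask
for h in (0,):
    pass
E
```

```text
blue [231 279  13  14 103] [236.9 285.9] ray [0.478  0.1598 0.068 ] dep [0.478  0.16   0.0667] ((237.2000274658203, 285.9000244140625), (14.310833930969238, 7.602630138397217), 63.43495178222656)
purp [488 198   8   8  51] [491.4 201.6] ray [ 0.6374 -0.3187  0.048 ] dep [ 0.6372 -0.3185  0.0487] ((491.5, 201.5), (7.0, 7.0), 90.0)
purp [417 203   8   6  41] [420.3 205.7] ray [ 0.6303 -0.1833  0.048 ] dep [ 0.6271 -0.1809  0.063 ] ((420.5, 205.5), (5.0, 7.0), 90.0)
purp [341 236   7   8  34] [344.1 239.8] ray [ 0.5653 -0.0376  0.048 ] dep [ 0.5651 -0.0376  0.0491] ((344.0, 239.5), (6.0, 7.0), 0.0)
red [243 334  15   9  72] [250.2 337.8] ray [0.3837 0.1365 0.05  ] dep [0.3838 0.136  0.0528] ((250.20001220703125, 337.8999938964844), (5.366562843322754, 13.86362075805664), 63.43495178222656)
orange [388 206  20  16 236] [397.3 213.4] ray [ 0.6051 -0.1329  0.1   ] dep [ 0.6088 -0.1351  0.0815] ((397.5, 213.5), (15.0, 19.0), 90.0)
```

```bash
python3 - <<'E'
from h import *
z=load("top0")
im=z['p'][180:270,360:480,::-1]
cv2.imwrite("pics/mon_crop.png",cv2.resize(im,None,fx=6.5,fy=6.5,interpolation=cv2.INTER_CUBIC))
# stand top by depth
H=np.zeros((480,640))
K=z['mtx'];u,v=np.meshgrid(np.arange(640),np.arange(480))
P=np.stack([(u-K[0,2])/K[0,0],(v-K[1,2])/K[1,1],np.ones_like(u)],-1)*z['d'][...,None]
W=(P-z['t'])@z['R']
np.save('W.npy',W)
roi=np.zeros((480,640),bool); roi[230:320,195:275]=1
m=(roi&(W[...,2]>0.02)&(W[...,2]<0.04)).astype(np.uint8)
m=cv2.morphologyEx(m,cv2.MORPH_CLOSE,np.ones((9,9)))
cn,_=cv2.findContours(m,0,2); c=max(cn,key=cv2.contourArea)
r=cv2.minAreaRect(c); bp=cv2.boxPoints(r); print(r,W[roi&(W[...,2]>0.02)&(W[...,2]<0.04)][:,2].mean())
q=np.array([ray(z,*p,0.03) for p in bp]);print(q.round(4),q.mean(0),np.linalg.norm(q-np.roll(q,1,0),axis=1))
print('table',W[330:400,330:600,2].mean())
E
```

```text
((233.4000244140625, 273.8000183105469), (62.60989761352539, 32.199378967285156), 63.43495178222656) 0.029870480575244655
[[0.5438 0.2298 0.03  ]
 [0.5715 0.1749 0.03  ]
 [0.4637 0.1191 0.03  ]
 [0.4367 0.1733 0.03  ]] [0.50392271 0.17426838 0.03      ] [0.12103368 0.06148022 0.12142909 0.06048278]
table 0.0035290170480499904
```

View pics/top0_crop.png

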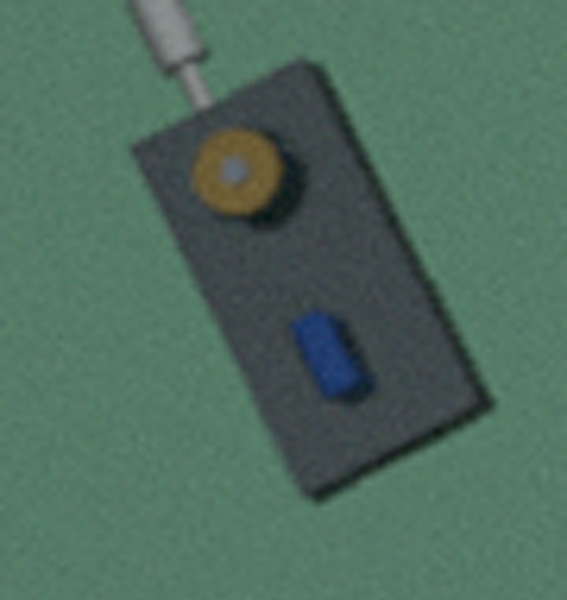

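View pics/scene0_crop.png

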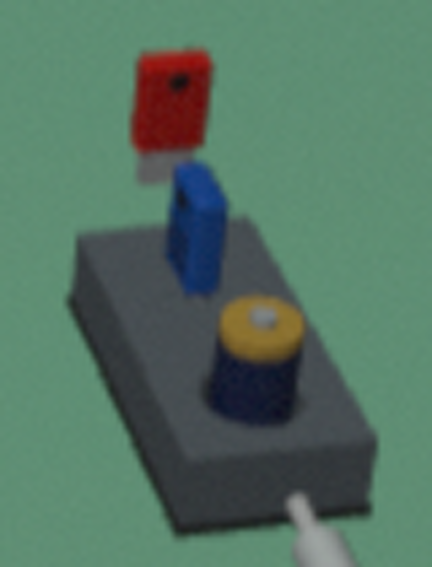

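View pics/mon_crop.png

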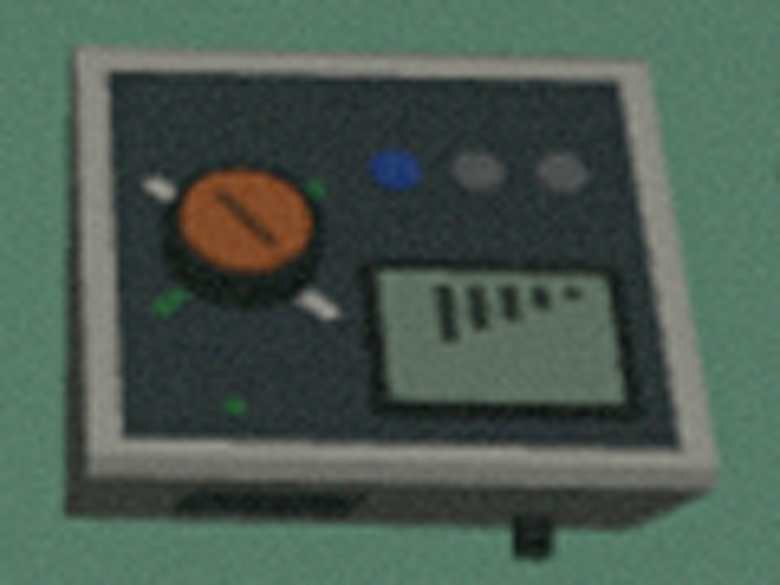

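Candidates for the key in the top view are (237,286), blue, upright in the grey stand, and (251,338), red, outside it. The crop shows the blue one in the stand's slot, so that is the key. The cap is at (397,213), with its slot running from upper left to lower right between the white marks.

```bash
python3 - <<'E'
from h import *
z=load("top0"); s=load("scene0"); W=np.load('W.npy')
# monitor outline: top via plane fit on panel region
hsv=cv2.cvtColor(z['p'],cv2.COLOR_RGB2HSV)
pan=np.zeros((480,640),bool); pan[193:246,380:460]=1
hm=hsv[...,1]
P=W[pan]; 
for _ in range(6):
    c=P.mean(0); n=np.linalg.svd(P-c,full_matrices=False)[2][2]; n*=np.sign(n[2])
    P=W[pan]; r=(P-c)@n; P=P[abs(r)<0.004]
print('normal',n,'tilt',np.degrees(np.arccos(n[2])),'c',c, 'yaw',np.degrees(np.arctan2(n[1],n[0])))
def orange(z,roi):
    h=cv2.cvtColor(z['p'],cv2.COLOR_RGB2HSV); m=cv2.inRange(h,(3,150,60),(18,255,255))
    k=np.zeros_like(m);k[roi[1]:roi[3],roi[0]:roi[2]]=1; m=m*k
    m=cv2.morphologyEx(m,cv2.MORPH_CLOSE,np.ones((7,7)))
    cn,_=cv2.findContours(m,0,2); c=max(cn,key=cv2.contourArea); return cv2.fitEllipse(c)
a=orange(z,(370,190,430,240)); b=orange(s,(215,230,265,275)); print(a,b)
Ps=[q['mtx']@np.c_[q['R'],q['t']] for q in (z,s)]
X=cv2.triangulatePoints(Ps[0],Ps[1],np.array(a[0]).reshape(2,1),np.array(b[0]).reshape(2,1)); X=(X[:3]/X[3]).ravel(); print('cap tri',X,proj(z,X),proj(s,X))
print('ray z=.0866 top',ray(z,*a[0],.0866),'scene',ray(s,*b[0],.0866), 'above panel',(X-c)@n)
# key check in scene
h=cv2.cvtColor(s['p'],cv2.COLOR_RGB2HSV); print(proj(s,(.478,.16,.068)), proj(s,(.478,.16,.03)))
# monitor box edges
m=((W[...,2]>0.025)&(W[...,0]>.5)); m[:180]=0;m[270:]=0;m[:,:362]=0;m[:,480:]=0
cn,_=cv2.findContours(m.astype(np.uint8),0,2);c2=max(cn,key=cv2.contourArea);print(cv2.minAreaRect(c2))
M=W[m]; print(np.percentile(M[:,1],[1,99]),np.percentile(M[:,0],[1,99]))
E
```

```text
normal [ 0.59438285 -0.05640589  0.80220159] tilt 36.65914353206174 c [ 0.60435494 -0.18452195  0.07397517] yaw -5.421034379427465
((397.2171630859375, 213.34974670410156), (14.679603576660156, 19.411592483520508), 96.10391235351562) ((238.16546630859375, 250.7882080078125), (18.765382766723633, 22.18581199645996), 52.13129806518555)
cap tri [ 0.60773241 -0.13404789  0.08669563] [397.01990496 213.44237522] [237.91936926 250.76359834]
ray z=.0866 top [ 0.60792187 -0.13442323  0.0866    ] scene [ 0.60754902 -0.13369135  0.0866    ] above panel 0.009364847007753235
[425.42991229 248.60849539] [423.38086497 266.27722313]
((420.48583984375, 226.19357299804688), (100.14241027832031, 76.84114074707031), 1.1691392660140991)
[-0.25793253 -0.08923622] [0.52814785 0.66836358]
```

```bash
cat >> h.py <<'E'
from scipy.spatial.transform import Rotation as Ro
def down(yawdeg):
    c,s=np.cos(np.radians(yawdeg)),np.sin(np.radians(yawdeg))
    return Ro.from_matrix([[c,s,0],[s,-c,0],[0,0,-1]])
def panelR(nyaw,tilt,ang):
    """tool z = -n; tool x = slot dir; ang deg clockwise from 'x_tool at 45deg anticlock of downslope..'. ang: yaw-like angle (ccw from outside) from down-slope dir"""
    y,t=np.radians(nyaw),np.radians(tilt)
    n=np.array([np.sin(t)*np.cos(y),np.sin(t)*np.sin(y),np.cos(t)])
    d=np.array([np.cos(t)*np.cos(y),np.cos(t)*np.sin(y),-np.sin(t)])  # down the slope
    e=np.cross(n,d); a=np.radians(ang)
    x=np.cos(a)*d+np.sin(a)*e; zz=-n
    return Ro.from_matrix(np.c_[x,np.cross(zz,x),zz])
def mv(frm,to):
    """frm,to=(pos,Rot) -> cm & deg rows in tool axes"""
    p=frm[1].inv().apply(np.asarray(to[0])-frm[0])*100
    r=np.degrees((frm[1].inv()*to[1]).as_rotvec())
    print('row',p.round(2),r.round(2),'rows needed',max(np.linalg.norm(p)/4.17,np.linalg.norm(r)/7.16).round(1))
def now(o=None):
    from rig import robot
    o=o or robot.get_obs(); print('t',round(o['time'],2),'pos',o['position'].round(4),'F',o['ft_force'].round(1),'M',o['moment'].round(2),'w',round(o['grip_width'],4),'q',o['q'].round(2))
    return o['position'],Ro.from_quat(o['tool_rot'])
def wray(z,pose,u,v,h):
    K,E=z['mtx'],z['hand_eye']; d=E[:3,:3]@np.linalg.inv(K)@[u,v,1.]
    c=pose[1].apply(E[:3,3])+pose[0]; d=pose[1].apply(d); return c+d*(h-c[2])/d[2]
def wproj(z,pose,X):
    E=z['hand_eye']; t=pose[1].inv().apply(np.asarray(X)-pose[0]); c=np.linalg.inv(E)@np.r_[t,1]; x=z['mtx']@c[:3]; return x[:2]/x[2]
E
python3 - <<'E'
from h import *
c=now()
A=(np.array([.155,-.605,.223]),Ro.from_quat([.992149,.125054,0,0]))
mv(A,([.155,-.605,.30],A[1]))
mv(A,([.45,-.33,.30],down(27.4)))
mv(A,([.478,.16,.17],down(27.4)))
E
```

```text
t 0.15 pos [ 0.1551 -0.6049  0.2218] F [0.2 0.3 0.2] M [ 0.04 -0.01  0.06] w 0.0869 q [-1.5   0.53  1.43 -0.    1.18 -0.18]
row [ 0.   0.  -7.7] [0. 0. 0.] rows needed 1.8
row [ 35.4  -19.32  -7.7 ] [  0.     0.   -13.03] rows needed 9.8
row [ 50.27 -66.09   5.3 ] [  0.     0.   -13.03] rows needed 20.0
```

Emit:
{"method": "drive_tool", "body": {"targets": [0,0,-4,0,0,0,0,0,-7.7,0,0,0,35.4,-19.3,-7.7,0,0,-13,35.4,-19.3,-7.7,0,0,-13,35.4,-19.3,-7.7,0,0,-13,35.4,-19.3,-7.7,0,0,-13,35.4,-19.3,-7.7,0,0,-13,35.4,-19.3,-7.7,0,0,-13,35.4,-19.3,-7.7,0,0,-13,35.4,-19.3,-7.7,0,0,-13,50.3,-66.1,-7.7,0,0,-13,50.3,-66.1,-7.7,0,0,-13], "grip": -1, "squeeze": 40}}

```text
time: 1.15
position: [0.4124, -0.2942, 0.2991]
tool_rot: [0.972, 0.237, 0.0, -0.0]
ft_force: [-0.1, 1.0, 0.3]
grip_width: 0.0873
```

```bash
python3 - <<'E'
from h import *
c=now(); print(c[1].as_matrix().round(3))
mv(c,([.478,.16,.17],down(27.4)))
E
```

```text
t 1.15 pos [ 0.4124 -0.2942  0.2991] F [-0.1  1.   0.3] M [ 0.   -0.06 -0.04] w 0.0873 q [-0.84  0.28  1.62  0.    1.24  0.25]
[[ 0.888  0.46   0.   ]
 [ 0.46  -0.888  0.   ]
 [ 0.    -0.    -1.   ]]
row [ 26.73 -37.3   12.92] [-0.01 -0.01  0.01] rows needed 11.4
```

Emit:
{"method": "drive_tool", "body": {"targets": [26.7,-37.3,7,0,0,0,26.7,-37.3,7,0,0,0,26.7,-37.3,7,0,0,0,26.7,-37.3,7,0,0,0,26.7,-37.3,7,0,0,0,26.7,-37.3,7,0,0,0,26.7,-37.3,7,0,0,0,26.7,-37.3,7,0,0,0,26.7,-37.3,7,0,0,0,26.7,-37.3,7,0,0,0,26.7,-37.3,13,0,0,0,26.7,-37.3,13,0,0,0]}}

```text
time: 2.15
position: [0.4783, 0.1608, 0.1699]
tool_rot: [0.971, 0.238, 0.003, 0.0]
ft_force: [-0.1, -1.0, -0.2]
grip_width: 0.0871
```

```bash
python3 - <<'E'
from h import *
c=now()
from rig import robot
c=now();p,d=robot.camera('wrist');cv2.imwrite('pics/w1.png',p[:,:,::-1]); z=robot.calibration('wrist')
np.savez('w1.npz',p=p,d=d,pos=c[0],q=c[1].as_quat(),**z)
mv(c,([.478,.16,.17],down(27.4)))
for X in ((.478,.16,.068),(.478,.16,.03)): print(wproj(z,c,X))
E
```

```text
t 2.15 pos [0.4783 0.1608 0.1699] F [-0.1 -1.  -0.2] M [ 0.02 -0.08 -0.03] w 0.0871 q [0.1  0.44 1.79 0.   0.9  1.19]
t 2.15 pos [0.4783 0.1608 0.1699] F [-0.1 -1.  -0.2] M [ 0.02 -0.08 -0.03] w 0.0871 q [0.1  0.44 1.79 0.   0.9  1.19]
row [-0.06  0.06 -0.01] [ 0.11 -0.29  0.1 ] rows needed 0.0
[321.48160851 242.15451382]
[321.41142006 228.8833164 ]
```

View pics/w1.png

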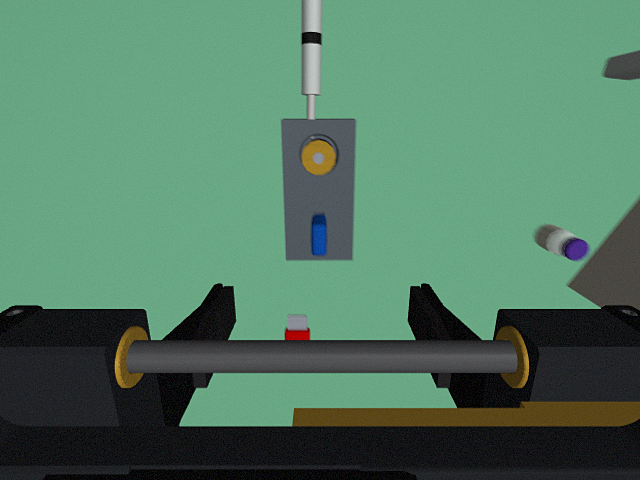

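```bash
python3 - <<'E'
from h import *
z=np.load('w1.npz'); c=(z['pos'],Ro.from_quat(z['q']))
im=z['p'][200:270,270:370,::-1]; cv2.imwrite('pics/w1c.png',cv2.resize(im,None,fx=8,fy=8,interpolation=cv2.INTER_CUBIC))
h=cv2.cvtColor(z['p'],cv2.COLOR_RGB2HSV); m=cv2.inRange(h,(100,120,40),(130,255,255)); m[:200]=0;m[270:]=0;m[:,:300]=0;m[:,340:]=0
print(cv2.boundingRect(m)); 
for v in range(213,260,3): 
    x=np.where(m[v])[0]; print(v,x.min() if len(x) else 0,x.max() if len(x) else 0, z['p'][v,319])
k=down(27.4).as_matrix()[:,0]
for s in (-13,13): print(s,wproj(z,c,np.array([.478,.16,.068])+k*s/1000),wproj(z,c,np.array([.478,.16,.030])+k*s/1000))
# stand rect
g=((z['p'].astype(int).max(2)-z['p'].min(2)<25)&(z['p'].max(2)<130)).astype(np.uint8); g[:100]=0;g[280:]=0;g[:,:260]=0;g[:,380:]=0
g=cv2.morphologyEx(g,cv2.MORPH_CLOSE,np.ones((25,25)));cn,_=cv2.findContours(g,0,2);cc=max(cn,key=cv2.contourArea)
q=cv2.approxPolyDP(cc,5,True)[:,0];print(q); print(np.array([wray(z,c,*p,.03) for p in q]).round(4))
E
```

```text
(311, 214, 16, 42)
213 0 0 [58 65 73]
216 313 325 [ 0 31 83]
219 313 325 [ 0 37 86]
222 312 325 [ 9 39 87]
225 312 325 [  3  62 138]
228 311 326 [  9  69 159]
231 312 326 [ 14  68 155]
234 311 326 [ 16  72 159]
237 311 326 [ 12  68 154]
240 311 326 [ 17  71 157]
243 312 326 [ 25  73 161]
246 312 326 [ 20  70 158]
249 312 326 [  3  68 155]
252 312 325 [ 16  76 160]
255 315 323 [ 52  68 112]
258 0 0 [77 86 92]
-13 [321.44770753 258.02286799] [321.38224638 243.10763025]
13 [321.51647994 225.83190761] [321.44133134 214.29937168]
[[307 100]
 [306 119]
 [281 120]
 [286 259]
 [351 259]
 [354 119]
 [309 119]]
[[0.5656 0.2183 0.03  ]
 [0.5527 0.2127 0.03  ]
 [0.5428 0.23   0.03  ]
 [0.4386 0.1752 0.03  ]
 [0.4654 0.1237 0.03  ]
 [0.5703 0.1789 0.03  ]
 [0.5538 0.2106 0.03  ]]
```

View pics/w1c.png

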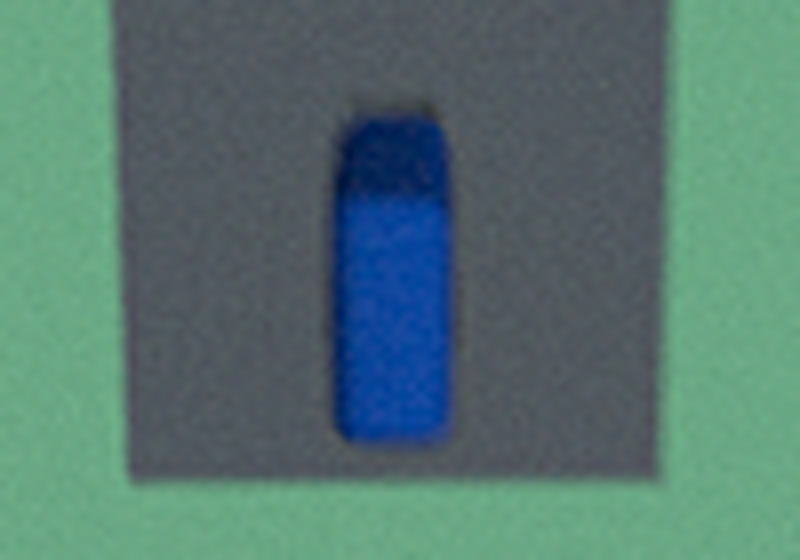

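```bash
python3 - <<'E'
from h import *
c=now(); mv(c,([.4784,.1614,.037],down(27.4)))
E
```

```text
t 2.2 pos [0.4737 0.1628 0.1627] F [-1.7  2.3 -3.3] M [ 0.1  -0.04  0.01] w 0.0866 q [0.11 0.45 1.8  0.   0.9  1.19]
row [ 0.45  0.41 12.57] [-0.32  0.43  0.12] rows needed 3.0
```

Emit:
{"method": "drive_tool", "body": {"targets": [0,0,0,0,0,0,0,0,0,0,0,0,0,0,0,0,0,0]}}

```text
time: 2.45
position: [0.4777, 0.1575, 0.1707]
tool_rot: [0.972, 0.236, 0.001, 0.0]
ft_force: [-0.3, -0.4, -0.3]
grip_width: 0.0865
```

```bash
python3 - <<'E'
from h import *
c=now(); mv(c,([.4784,.1614,.037],down(27.4)))
from rig import robot
p,d=robot.camera('wrist');cv2.imwrite('pics/w2.png',p[:,:,::-1]); z=robot.calibration('wrist')
m=cv2.inRange(cv2.cvtColor(p,cv2.COLOR_RGB2HSV),(100,120,120),(130,255,255)); m[:200]=0;m[270:]=0;m[:,:300]=0;m[:,340:]=0
x,y,w,h=cv2.boundingRect(m);print(x,y,w,h); print('key top',wray(z,c,x+(w-1)/2,y+(h-1)/2,.068))
for s in (-13,13): print(s,wproj(z,c,np.array([.478,.16,.068])+down(27.4).as_matrix()[:,0]*s/1000))
now()
E
```

```text
t 2.45 pos [0.4777 0.1575 0.1707] F [-0.3 -0.4 -0.3] M [-0.01 -0.04  0.03] w 0.0865 q [ 0.1   0.44  1.79 -0.    0.91  1.19]
row [ 0.21 -0.33 13.37] [ 0.06 -0.11 -0.07] rows needed 3.2
310 223 14 31
key top [0.47813116 0.16153756 0.068     ]
-13 [318.26198708 254.91263707]
13 [318.13710733 222.66936251]
t 2.5 pos [0.478  0.1573 0.1711] F [-0.5 -0.4  0. ] M [-0.05 -0.05  0.02] w 0.087 q [ 0.1   0.44  1.79 -0.    0.91  1.19]
```

Emit:
{"method": "drive_tool", "body": {"targets": [0.18,-0.33,4,0,0,0,0.18,-0.33,8,0,0,0,0.18,-0.33,11,0,0,0,0.18,-0.33,12.5,0,0,0,0.18,-0.33,13.4,0,0,0,0.18,-0.33,13.4,0,0,0,0.18,-0.33,13.4,0,0,0]}}

```text
time: 3.08
position: [0.4781, 0.1614, 0.0366]
tool_rot: [0.972, 0.236, 0.001, 0.0]
ft_force: [0.2, 0.8, 0.4]
grip_width: 0.087
```

```bash
python3 - <<'E'
from h import *
c=now(); mv(c,([.4780,.1612,.037],down(27.4)))
E
```

```text
t 3.08 pos [0.4781 0.1614 0.0366] F [0.2 0.8 0.4] M [-0.05  0.   -0.02] w 0.087 q [ 0.1   0.68  1.87 -0.    0.58  1.2 ]
row [-0.02  0.01 -0.04] [ 0.05 -0.12 -0.1 ] rows needed 0.0
```

Emit:
{"method": "drive_tool", "body": {"targets": [0,0,0,0,0,0,0,0,0,0,0,0,0,0,0,0,0,0,0,0,0,0,0,0,0,0,0,0,0,0,0,0,0,0,0,0,0,0,0,0,0,0,0,0,0,0,0,0], "grip": 1, "squeeze": 40}}

```text
time: 3.75
position: [0.4769, 0.162, 0.0355]
tool_rot: [0.972, 0.237, -0.0, -0.0]
ft_force: [0.6, -0.3, -0.2]
grip_width: 0.0416
```

```bash
python3 - <<'E'
from h import *
c=now()
E
```

```text
t 3.75 pos [0.4769 0.162  0.0355] F [ 0.6 -0.3 -0.2] M [-0.03 -0.01 -0.01] w 0.0416 q [ 0.11  0.68  1.88 -0.    0.58  1.2 ]
```

Emit:
{"method": "drive_tool", "body": {"targets": [0,0,0,0,0,0,0,0,0,0,0,0,0,0,0,0,0,0,0,0,0,0,0,0,0,0,0,0,0,0,0,0,0,0,0,0,0,0,0,0,0,0]}}

```text
time: 4.33
position: [0.4769, 0.162, 0.0355]
tool_rot: [0.972, 0.237, -0.0, -0.0]
ft_force: [-0.1, -0.0, -0.8]
grip_width: 0.0116
```

```bash
python3 - <<'E'
from h import *
c=now()
E
```

```text
t 4.33 pos [0.4769 0.162  0.0355] F [-0.1 -0.  -0.8] M [ 0.01 -0.   -0.03] w 0.0116 q [0.11 0.68 1.88 0.   0.58 1.2 ]
```

Emit:
{"method": "drive_tool", "body": {"targets": [0,0,-0.5,0,0,0,0,0,-2,0,0,0,0,0,-5,0,0,0,0,0,-9,0,0,0,0,0,-13,0,0,0,0,0,-17,0,0,0,0,0,-19,0,0,0,0,0,-19,0,0,0,0,0,-19,0,0,0,0,0,-19,0,0,0]}}

```text
time: 5.17
position: [0.4757, 0.1618, 0.2248]
tool_rot: [0.972, 0.237, -0.001, -0.0]
ft_force: [-0.4, -0.2, -0.8]
grip_width: 0.0119
```

```bash
python3 - <<'E'
from h import *
from rig import robot
c=now();p,d=robot.camera('wrist');cv2.imwrite('pics/w3.png',p[:,:,::-1]); z=robot.calibration('wrist'); np.savez('w3.npz',p=p,d=d,pos=c[0],q=c[1].as_quat(),**z)
for kz in (-.0212+.0,):
    for x in (-.009,0,.009): print(wproj(z,c,c[0]+c[1].apply([x,0,.0215])))
# target hover, normal yaw -1.5, tilt30, slot dir ang 45
R=panelR(-1.5,30,45); n=-R.as_matrix()[:,2]; S=np.array([.6077,-.1340,.0867])
mv(c,(S+n*(.0215+.05),R)); print(R.as_matrix().round(3))
E
```

```text
t 5.17 pos [0.4757 0.1618 0.2248] F [-0.4 -0.2 -0.8] M [0.   0.03 0.01] w 0.0119 q [ 0.11  0.36  1.73 -0.    1.05  1.2 ]
[320.78505281 299.4320914 ]
[320.77957846 284.84198622]
[320.77395183 269.84602184]
row [ 1.26 34.07  7.59] [ 18.03 -23.95 -15.77] rows needed 8.4
[[ 0.631  0.594 -0.5  ]
 [ 0.691 -0.723  0.013]
 [-0.354 -0.354 -0.866]]
```

View pics/w3.png

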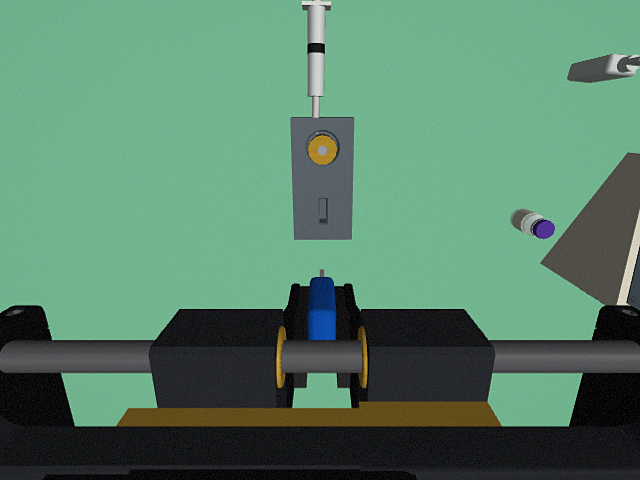

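Emit:
{"method": "drive_tool", "body": {"targets": [0.4,11.4,2.5,6,-8,-5.3,0.4,11.4,2.5,6,-8,-5.3,0.4,11.4,2.5,6,-8,-5.3,0.8,22.7,5.1,12,-16,-10.5,0.8,22.7,5.1,12,-16,-10.5,0.8,22.7,5.1,12,-16,-10.5,1.26,34.1,7.6,18,-24,-15.8,1.26,34.1,7.6,18,-24,-15.8,1.26,34.1,7.6,18,-24,-15.8,1.26,34.1,7.6,18,-24,-15.8,1.26,34.1,7.6,18,-24,-15.8,1.26,34.1,7.6,18,-24,-15.8]}}

```text
time: 6.22
position: [0.6435, -0.1344, 0.1474]
tool_rot: [0.897, 0.358, -0.239, -0.103]
ft_force: [-0.3, 0.2, 0.3]
grip_width: 0.0119
```

Emit:
{"method": "drive_tool", "body": {"targets": [0,0,0,0,0,0,0,0,0,0,0,0,0,0,0,0,0,0]}}

```text
time: 6.47
position: [0.6447, -0.1337, 0.1505]
tool_rot: [0.897, 0.359, -0.237, -0.101]
ft_force: [-0.5, 0.3, 0.2]
grip_width: 0.0119
```

```bash
python3 - <<'E'
from h import *
from rig import robot
c=now();p,d=robot.camera('wrist');cv2.imwrite('pics/w4.png',p[:,:,::-1]); z=robot.calibration('wrist'); np.savez('w4.npz',p=p,d=d,pos=c[0],q=c[1].as_quat(),**z)
print(wproj(z,c,[.6077,-.134,.0867]))
R=panelR(-1.5,30,45); n=-R.as_matrix()[:,2]; S=np.array([.6077,-.1340,.0867])
mv(c,(S+n*(.0215+.05),R))
E
```

```text
t 6.47 pos [ 0.6447 -0.1337  0.1505] F [-0.5  0.3  0.2] M [-0.05 -0.38 -0.03] w 0.0119 q [-0.31  0.9   0.97 -0.14  1.77  0.51]
[321.97255191 254.30158616]
row [-0.1   0.08  0.22] [ 0.16 -0.03  0.11] rows needed 0.1
```

View pics/w4.png

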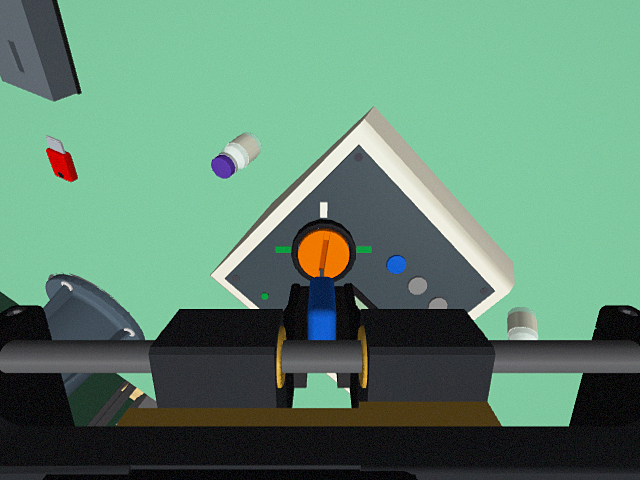

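```bash
python3 - <<'E'
from h import *
z=np.load('w4.npz'); p=z['p']
im=p[195:305,265:385,::-1]; cv2.imwrite('pics/w4c.png',cv2.resize(im,None,fx=5.4,fy=5.4,interpolation=cv2.INTER_CUBIC))
h=cv2.cvtColor(p,cv2.COLOR_RGB2HSV); m=cv2.inRange(h,(5,180,190),(22,255,255)); m[:210]=0;m[300:]=0;m[:,:280]=0;m[:,370:]=0
cn,_=cv2.findContours(m,0,2);c=max(cn,key=cv2.contourArea); print(cv2.boundingRect(c),cv2.fitEllipse(c))
w=cv2.inRange(h,(0,0,200),(180,40,255)); w[:195]=0;w[225:]=0;w[:,:310]=0;w[:,335:]=0
print('white',np.argwhere(w)[:,::-1].mean(0))
g=cv2.inRange(h,(50,150,90),(75,255,255)); g[:235]=0;g[265:]=0
n,l,s,cc=cv2.connectedComponentsWithStats(g); print([(cc[i].round(1),s[i,4]) for i in range(1,n) if s[i,4]>10 and 260<cc[i][0]<390])
E
```

```text
(298, 231, 51, 47) ((322.5091247558594, 254.2946319580078), (43.66132736206055, 51.602012634277344), 93.1319351196289)
white [323.03773585 209.78301887]
[(array([282.8, 249. ]), np.int32(106)), (array([363.7, 249. ]), np.int32(101))]
```

View pics/w4c.png

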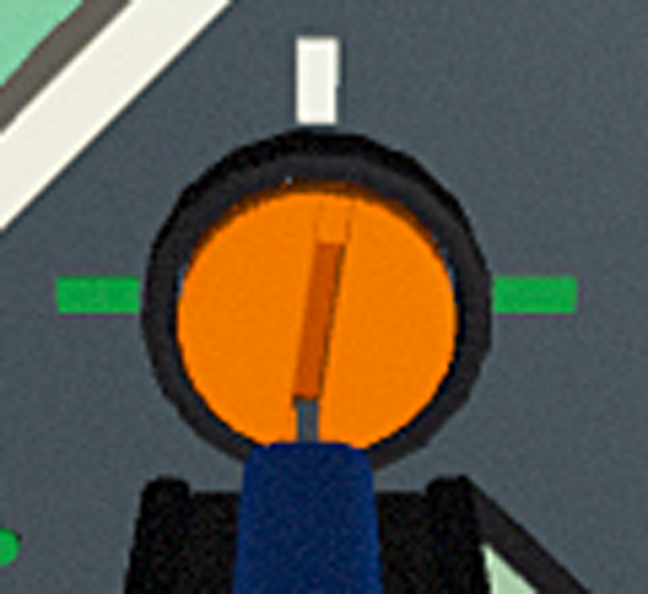

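Emit:
{"method": "drive_tool", "body": {"targets": [-0.1,0.08,1.6,0,0,3,-0.1,0.08,3.2,0.2,0,6,-0.1,0.08,4.2,0.2,0,8.6,-0.1,0.08,4.6,0.2,0,8.6,-0.1,0.08,4.6,0.2,0,8.6,-0.1,0.08,4.6,0.2,0,8.6,-0.1,0.08,4.6,0.2,0,8.6]}}

```text
time: 7.1
position: [0.6227, -0.1358, 0.1108]
tool_rot: [0.922, 0.29, -0.244, -0.084]
ft_force: [0.6, -0.2, -0.5]
grip_width: 0.0116
```

```bash
cat >> h.py <<'E'
S=np.array([.6077,-.1340,.0867])
def rel(c,nyaw=-1.5):
    R=panelR(nyaw,30,45); d=R.inv().apply(c[0]-S); r=np.degrees((R.inv()*c[1]).as_rotvec())
    print('in panel frame (x slot-white,y,z in) mm',(d*1000).round(2),'tip depth',round(d[2]*1000+21.5,2),'rot',r.round(2))
E
python3 - <<'E'
from h import *
from rig import robot
c=now();rel(c);p,d=robot.camera('wrist'); z=robot.calibration('wrist'); np.savez('w5.npz',p=p,d=d,pos=c[0],q=c[1].as_quat(),**z)
im=p[195:305,265:385,::-1]; cv2.imwrite('pics/w5c.png',cv2.resize(im,None,fx=5.4,fy=5.4,interpolation=cv2.INTER_CUBIC))
E
```

```text
t 7.1 pos [ 0.6227 -0.1358  0.1108] F [ 0.6 -0.2 -0.5] M [-0.06 -0.4   0.  ] w 0.0116 q [-0.32  0.91  1.06 -0.14  1.67  0.66]
in panel frame (x slot-white,y,z in) mm [ -0.28   1.74 -28.37] tip depth -6.87 rot [-0.01  0.11  8.54]
```

View pics/w5c.png

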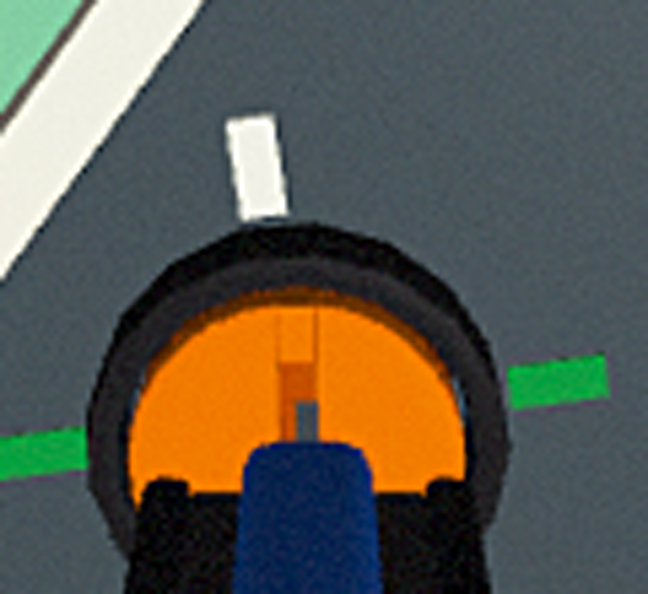

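```bash
python3 - <<'E'
from h import *
z=np.load('w5.npz'); E=z['hand_eye'];K=z['mtx']
def t(u,v,zz):
    d=E[:3,:3]@np.linalg.inv(K)@[u,v,1.]; return (E[:3,3]+d*(zz-E[2,3])/d[2])*1000
for zz in (.0265,.0285,.0305): print('slot end',t(265+297.5/5.4,195+305/5.4,zz),'disc L/R at z',)
print('blade edge',t(265+307.5/5.4,195+402/5.4,.0215))
# depth-based check of face at clear orange
d=z['d']; print('depth face',[round(float(d[v,u]),4) for u,v in((300,262),(335,262),(318,254))])
for u,v in((300,262),(335,262)):
    q=np.linalg.inv(K)@[u,v,1.]*d[v,u]; print(E[:3,:3]@q*1000+E[:3,3]*1000)
E
```

```text
slot end [17.77459892 -0.44547036 26.5       ] disc L/R at z
slot end [17.06803921 -0.45342    28.5       ] disc L/R at z
slot end [16.3614795  -0.46136963 30.5       ] disc L/R at z
blade edge [ 9.09077935  0.58382889 21.5       ]
depth face [0.2032, 0.2037, 0.2026]
[ 11.14956112 -11.76125107  27.47093066]
[10.97747435  7.95507213 27.94523909]
```

```bash
python3 - <<'E'
from h import *
z=np.load('w5.npz'); E=z['hand_eye'];K=z['mtx']
def t(u,v,zz):
    d=E[:3,:3]@np.linalg.inv(K)@[u,v,1.]; return (E[:3,3]+d*(zz-E[2,3])/d[2])*1000
print(t(320.1,195+362/5.4,.0277),t(320.1,195+305/5.4,.0277))
E
```

```text
[11.04512705 -0.45019814 27.7       ] [17.3506654 -0.4461059 27.7      ]
```

Emit:
{"method": "drive_tool", "body": {"targets": [-0.05,-0.1,0,0,0,0,-0.05,-0.1,0.2,0,0,0,-0.05,-0.1,0.4,0,0,0,-0.05,-0.1,0.6,0,0,0,-0.05,-0.1,0.75,0,0,0,-0.05,-0.1,0.85,0,0,0,-0.05,-0.1,0.85,0,0,0,-0.05,-0.1,0.85,0,0,0]}}

```text
time: 7.82
position: [0.6166, -0.1351, 0.1028]
tool_rot: [0.921, 0.29, -0.245, -0.085]
ft_force: [-0.1, 0.5, -0.3]
grip_width: 0.0117
```

```bash
python3 - <<'E'
from h import *
from rig import robot
c=now();rel(c);print('F tool',c[1].inv().apply(robot.get_obs()['ft_force']).round(2));p,d=robot.camera('wrist'); z=robot.calibration('wrist'); np.savez('w6.npz',p=p,d=d,pos=c[0],q=c[1].as_quat(),**z)
im=p[195:305,265:385,::-1]; cv2.imwrite('pics/w6c.png',cv2.resize(im,None,fx=5.4,fy=5.4,interpolation=cv2.INTER_CUBIC))
E
```

```text
t 7.82 pos [ 0.6166 -0.1351  0.1028] F [-0.1  0.5 -0.3] M [-0.04 -0.4  -0.06] w 0.0117 q [-0.32  0.91  1.09 -0.14  1.65  0.67]
in panel frame (x slot-white,y,z in) mm [ -0.81   0.43 -18.38] tip depth 3.12 rot [0.12 0.04 8.57]
F tool [ 0.35 -0.42  0.35]
```

View pics/w6c.png

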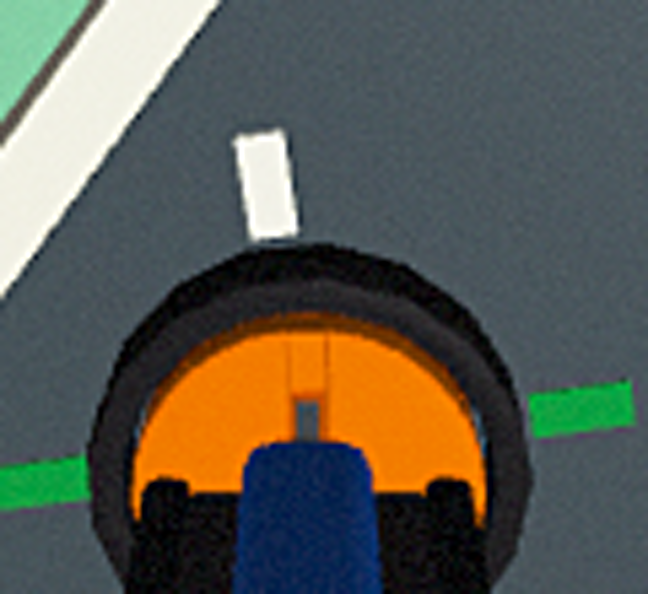

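Emit:
{"method": "drive_tool", "body": {"targets": [0,0,0.1,0,0,0,0,0,0.25,0,0,0,0,0,0.4,0,0,0,0,0,0.4,0,0,0,0,0,0.4,0,0,0]}}

```text
time: 8.28
position: [0.6154, -0.1352, 0.1004]
tool_rot: [0.922, 0.29, -0.244, -0.085]
ft_force: [1.4, 0.1, 4.4]
grip_width: 0.0115
```

```bash
python3 - <<'E'
from h import *
from rig import robot
c=now();rel(c);print('F tool',c[1].inv().apply(robot.get_obs()['ft_force']).round(2))
E
```

```text
t 8.28 pos [ 0.6154 -0.1352  0.1004] F [1.4 0.1 4.4] M [ 0.08 -0.15 -0.04] w 0.0115 q [-0.32  0.91  1.09 -0.15  1.64  0.67]
in panel frame (x slot-white,y,z in) mm [ -0.76   0.59 -15.75] tip depth 5.75 rot [0.02 0.11 8.59]
F tool [-0.68 -0.7  -4.57]
```

Emit:
{"method": "drive_tool", "body": {"targets": [0,0,0.1,0,0,0,0,0,0.25,0,0,0,0,0,0.4,0,0,0,0,0,0.55,0,0,0,0,0,0.55,0,0,0,0,0,0.55,0,0,0]}}

```text
time: 8.78
position: [0.6131, -0.1351, 0.0962]
tool_rot: [0.922, 0.29, -0.244, -0.084]
ft_force: [3.0, 0.7, 7.2]
grip_width: 0.0118
```

```bash
python3 - <<'E'
from h import *
from rig import robot
c=now();rel(c);print('F tool',c[1].inv().apply(robot.get_obs()['ft_force']).round(2))
E
```

```text
t 8.78 pos [ 0.6131 -0.1351  0.0962] F [3.  0.7 7.2] M [ 0.07 -0.12 -0.06] w 0.0118 q [-0.32  0.91  1.1  -0.15  1.63  0.67]
in panel frame (x slot-white,y,z in) mm [ -0.73   0.61 -10.97] tip depth 10.53 rot [-0.02  0.14  8.59]
F tool [-0.31 -1.25 -7.74]
```

Emit:
{"method": "drive_tool", "body": {"targets": [0,0,0,0,0,4,0,0,0,0,0,8,0,0,0,0,0,12,0,0,0,0,0,16,0,0,0,0,0,20,0,0,0,0,0,24,0,0,0,0,0,28,0,0,0,0,0,32,0,0,0,0,0,36,0,0,0,0,0,40,0,0,0,0,0,40,0,0,0,0,0,40]}}

```text
time: 9.78
position: [0.6131, -0.1349, 0.0963]
tool_rot: [0.965, -0.043, -0.258, 0.004]
ft_force: [4.0, 1.0, 7.7]
grip_width: 0.0118
```

```bash
python3 - <<'E'
from h import *
from rig import robot
c=now();rel(c);print('F tool',c[1].inv().apply(robot.get_obs()['ft_force']).round(2))
p,d=robot.camera('wrist'); cv2.imwrite('pics/w7.png',p[:,:,::-1])
E
```

```text
t 9.78 pos [ 0.6131 -0.1349  0.0963] F [4.  1.  7.7] M [ 0.19 -0.04 -0.1 ] w 0.0118 q [-0.32  0.91  1.1  -0.15  1.63  1.37]
in panel frame (x slot-white,y,z in) mm [ -0.66   0.47 -11.06] tip depth 10.44 rot [4.000e-02 1.500e-01 4.859e+01]
F tool [-0.46 -1.04 -8.63]
```

View pics/w7.png

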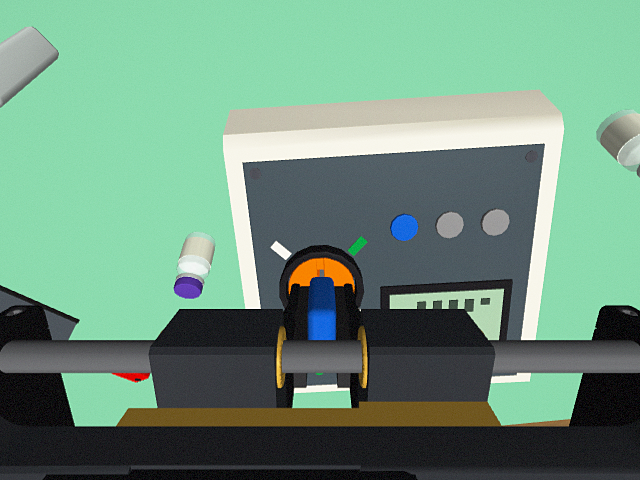

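Emit:
{"method": "drive_tool", "body": {"targets": [0,0,0,0,0,4,0,0,0,0,0,8,0,0,0,0,0,12,0,0,0,0,0,16,0,0,0,0,0,20,0,0,0,0,0,24,0,0,0,0,0,28,0,0,0,0,0,32,0,0,0,0,0,36,0,0,0,0,0,40,0,0,0,0,0,43,0,0,0,0,0,43]}}

```text
time: 10.83
position: [0.6131, -0.1346, 0.0963]
tool_rot: [0.882, -0.395, -0.238, 0.098]
ft_force: [3.5, 1.0, 7.4]
grip_width: 0.0119
```

```bash
python3 - <<'E'
from h import *
from rig import robot
c=now();rel(c);o=robot.get_obs();print('F tool',c[1].inv().apply(o['ft_force']).round(2),'M',c[1].inv().apply(o['moment']).round(3))
E
```

```text
t 10.83 pos [ 0.6131 -0.1346  0.0963] F [3.5 1.  7.4] M [ 0.38 -0.06 -0.07] w 0.0119 q [-0.32  0.91  1.1  -0.14  1.63  2.12]
in panel frame (x slot-white,y,z in) mm [ -0.43   0.28 -11.01] tip depth 10.49 rot [ 0.13  0.14 91.67]
F tool [-1.3  -0.28 -8.13] M [ 0.286 -0.237 -0.128]
```

Emit:
{"method": "drive_tool", "body": {"targets": [0,0,0,0,0,1,0,0,0,0,0,1.5,0,0,0,0,0,1.5]}}

```text
time: 11.08
position: [0.6131, -0.1346, 0.0963]
tool_rot: [0.877, -0.405, -0.237, 0.101]
ft_force: [3.2, 1.6, 7.6]
grip_width: 0.011
```

```bash
python3 - <<'E'
from h import *
from rig import robot
c=now();rel(c);o=robot.get_obs();print('F tool',c[1].inv().apply(o['ft_force']).round(2),'M',c[1].inv().apply(o['moment']).round(3))
p,d=robot.camera('wrist'); im=p[195:305,265:385,::-1]; cv2.imwrite('pics/w8c.png',cv2.resize(im,None,fx=5.4,fy=5.4,interpolation=cv2.INTER_CUBIC))
E
```

```text
t 11.08 pos [ 0.6131 -0.1346  0.0963] F [3.2 1.6 7.6] M [ 0.32 -0.05 -0.13] w 0.011 q [-0.32  0.91  1.1  -0.14  1.63  2.14]
in panel frame (x slot-white,y,z in) mm [ -0.42   0.27 -11.04] tip depth 10.46 rot [ 0.13  0.14 93.09]
F tool [-1.91 -0.34 -8.12] M [ 0.262 -0.228 -0.053]
```

View pics/w8c.png

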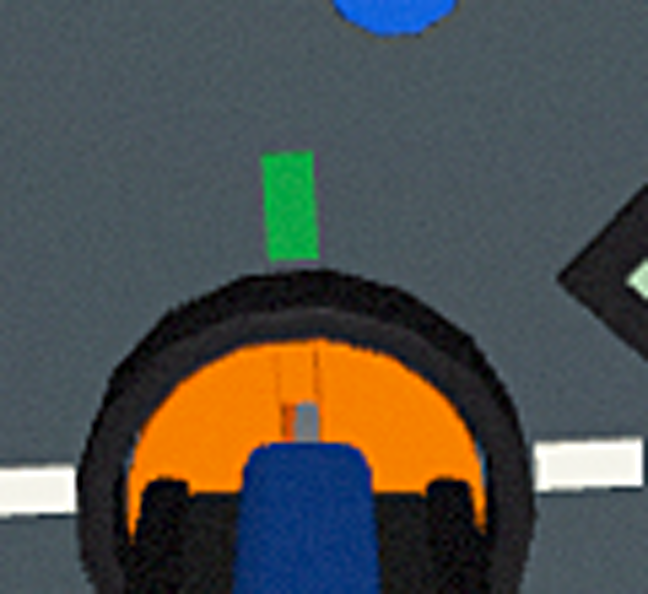

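Emit:
{"method": "drive_tool", "body": {"targets": [0,0,0,0,0,-1,0,0,-0.2,0,0,-1.5,0,0,-0.4,0,0,-1.5,0,0,-0.6,0,0,-1.5,0,0,-0.9,0,0,-1.5,0,0,-1.3,0,0,-1.5,0,0,-2,0,0,-1.5,0,0,-3,0,0,-1.5,0,0,-4.5,0,0,-1.5,0,0,-6,0,0,-1.5,0,0,-6,0,0,-1.5,0,0,-6,0,0,-1.5]}}

```text
time: 12.13
position: [0.6429, -0.1361, 0.1475]
tool_rot: [0.882, -0.394, -0.238, 0.098]
ft_force: [-0.1, 0.5, -0.7]
grip_width: 0.0117
```

```bash
python3 - <<'E'
from h import *
from rig import robot
c=now();rel(c)
p,d=robot.camera('wrist'); im=p[175:305,255:395,::-1]; cv2.imwrite('pics/w9c.png',cv2.resize(im,None,fx=4.6,fy=4.6,interpolation=cv2.INTER_CUBIC))
p,d=robot.camera('top');im=p[180:270,360:480,::-1]; cv2.imwrite('pics/t9c.png',cv2.resize(im,None,fx=6,fy=6,interpolation=cv2.INTER_CUBIC))
E
```

```text
t 12.13 pos [ 0.6429 -0.1361  0.1475] F [-0.1  0.5 -0.7] M [ 0.06 -0.31  0.02] w 0.0117 q [-0.31  0.9   0.98 -0.14  1.77  2.11]
in panel frame (x slot-white,y,z in) mm [ -0.8    0.93 -70.29] tip depth -48.79 rot [7.000e-02 1.300e-01 9.159e+01]
```

View pics/w9c.png

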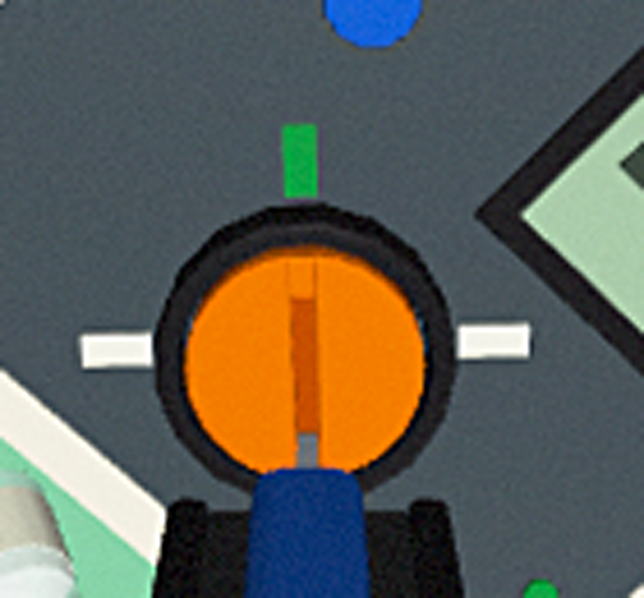

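```bash
python3 - <<'E'
from h import *
c=now();mv(c,([.4769,.162,.20],down(27.4)));mv(c,(c[0]+[-.03,.1,.06],Ro.from_rotvec((down(27.4)*c[1].inv()).as_rotvec()/3)*c[1]));mv(c,([.51,.06,.21],Ro.from_rotvec((down(27.4)*c[1].inv()).as_rotvec()*.7)*c[1]))
E
```

```text
t 12.23 pos [ 0.6413 -0.1357  0.1461] F [-0.7  0.4 -0.4] M [ 0.07 -0.38  0.04] w 0.0117 q [-0.31  0.9   0.98 -0.14  1.77  2.11]
row [-33.39  -7.39   4.04] [  4.83  32.   -73.65] rows needed 11.2
row [-11.22  -2.59  -3.53] [  1.61  10.67 -24.55] rows needed 3.7
row [-24.27  -2.32   1.35] [  3.38  22.4  -51.55] rows needed 7.9
```

Emit:
{"method": "drive_tool", "body": {"targets": [-11.2,-2.6,-3.5,1.6,10.7,-24.5,-11.2,-2.6,-3.5,1.6,10.7,-24.5,-11.2,-2.6,-3.5,1.6,10.7,-24.5,-11.2,-2.6,-3.5,1.6,10.7,-24.5,-24.3,-2.3,1.35,3.4,22.4,-51.5,-24.3,-2.3,1.35,3.4,22.4,-51.5,-24.3,-2.3,1.35,3.4,22.4,-51.5,-24.3,-2.3,1.35,3.4,22.4,-51.5,-33.4,-7.4,4,4.8,32,-73.6,-33.4,-7.4,4,4.8,32,-73.6,-33.4,-7.4,4,4.8,32,-73.6,-33.4,-7.4,4,4.8,32,-73.6]}}

```text
time: 13.23
position: [0.4723, 0.1655, 0.1994]
tool_rot: [0.971, 0.241, -0.002, -0.001]
ft_force: [-0.2, -0.5, -1.0]
grip_width: 0.0118
```

Emit:
{"method": "drive_tool", "body": {"targets": [0,0,0,0,0,0,0,0,0,0,0,0,0,0,0,0,0,0,0,0,0,0,0,0]}}

```text
time: 13.57
position: [0.4786, 0.1614, 0.2003]
tool_rot: [0.972, 0.235, 0.0, 0.001]
ft_force: [-0.4, 0.2, -1.1]
grip_width: 0.0116
```

```bash
python3 - <<'E'
from h import *
from rig import robot
c=now();mv(c,([.4769,.162,.20],down(27.4)));mv(c,([.4769,.162,.08],down(27.4)))
p,d=robot.camera('wrist'); cv2.imwrite('pics/w10.png',p[:,:,::-1])
p,d=robot.camera('top');im=p[180:270,360:480,::-1]; cv2.imwrite('pics/t10c.png',cv2.resize(im,None,fx=6,fy=6,interpolation=cv2.INTER_CUBIC))
E
```

```text
t 13.57 pos [0.4786 0.1614 0.2003] F [-0.4  0.2 -1.1] M [-0.03 -0.02 -0.01] w 0.0116 q [ 0.1   0.4   1.75 -0.    0.99  1.2 ]
row [-0.12 -0.13  0.03] [ 0.11 -0.03 -0.16] rows needed 0.0
row [-0.13 -0.16 12.03] [ 0.11 -0.03 -0.16] rows needed 2.9
```

View pics/t10c.png

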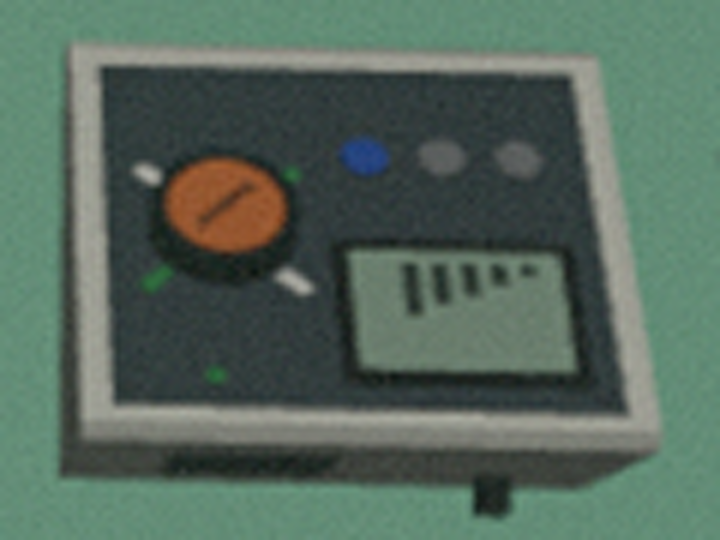

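View pics/w10.png

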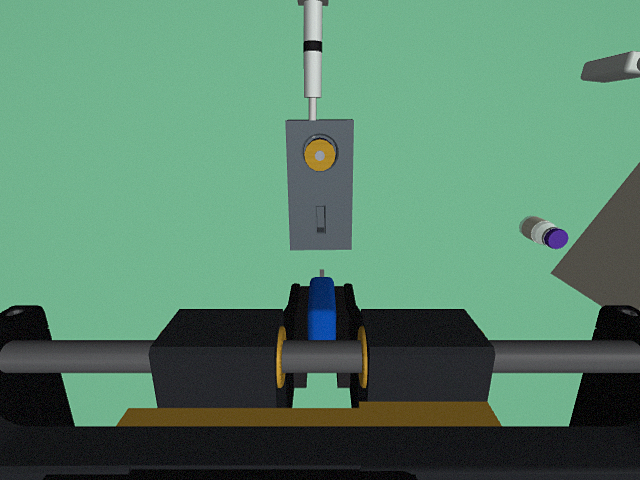

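Emit:
{"method": "drive_tool", "body": {"targets": [-0.05,-0.05,3,0,0,0,-0.13,-0.15,6.5,0,0,0,-0.13,-0.15,10,0,0,0,-0.13,-0.15,12.3,0,0,0,-0.13,-0.15,13.3,0,0,0,-0.13,-0.15,13.3,0,0,0,-0.13,-0.15,13.3,0,0,0,-0.13,-0.15,13.3,0,0,0]}}

```text
time: 14.33
position: [0.4775, 0.1627, 0.0687]
tool_rot: [0.972, 0.236, 0.002, 0.001]
ft_force: [0.4, -0.7, -0.3]
grip_width: 0.0118
```

```bash
python3 - <<'E'
from h import *
from rig import robot
c=now();mv(c,([.4769,.162,.0355],down(27.4)))
p,d=robot.camera('wrist'); im=p[175:305,255:395,::-1]; cv2.imwrite('pics/w11c.png',cv2.resize(im,None,fx=4.6,fy=4.6,interpolation=cv2.INTER_CUBIC))
E
```

```text
t 14.33 pos [0.4775 0.1627 0.0687] F [ 0.4 -0.7 -0.3] M [ 0.02 -0.02  0.02] w 0.0118 q [ 0.11  0.62  1.86 -0.    0.66  1.2 ]
row [-0.09  0.02  3.32] [ 0.15 -0.19 -0.05] rows needed 0.8
```

View pics/w11c.png

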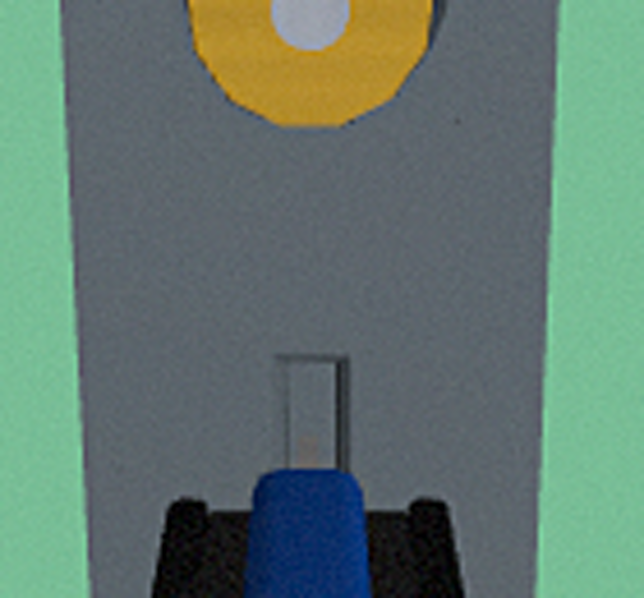

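```bash
python3 - <<'E'
from h import *
z=np.load('w5.npz'); E=z['hand_eye'];K=z['mtx']
d=E[:3,:3]@np.linalg.inv(K)@[255+312/4.6,175+355/4.6,1.]; print((E[:3,3]+d*(.0387-E[2,3])/d[2])*1000)
E
```

```text
[13.03179909  1.12066927 38.7       ]
```

Emit:
{"method": "drive_tool", "body": {"targets": [0,0.04,0.5,0,0,0,0,0.04,1,0,0,0,0,0.04,1.5,0,0,0,0,0.04,2,0,0,0,0,0.04,2.5,0,0,0,0,0.04,2.9,0,0,0,0,0.04,3.2,0,0,0,0,0.04,3.35,0,0,0,0,0.04,3.35,0,0,0,0,0.04,3.35,0,0,0]}}

```text
time: 15.22
position: [0.476, 0.1622, 0.0354]
tool_rot: [0.972, 0.237, 0.001, 0.001]
ft_force: [-3.5, -0.3, 15.9]
grip_width: 0.0118
```

```bash
python3 - <<'E'
from h import *
c=now();mv(c,([.4769,.162,.0355],down(27.4)))
E
```

```text
t 15.22 pos [0.476  0.1622 0.0354] F [-3.5 -0.3 15.9] M [-0.12  0.53 -0.06] w 0.0118 q [ 0.11  0.68  1.88 -0.    0.58  1.2 ]
row [ 0.07  0.06 -0.01] [ 0.1  -0.04 -0.02] rows needed 0.0
```

Emit:
{"method": "drive_tool", "body": {"targets": [0,0,-0.1,0,0,0,0,0,-0.1,0,0,0,0,0,-0.1,0,0,0,0,0,-0.1,0,0,0,0,0,-0.1,0,0,0,0,0,-0.1,0,0,0,0,0,-0.1,0,0,0,0,0,-0.1,0,0,0], "grip": -1}}

```text
time: 15.88
position: [0.4762, 0.1623, 0.0348]
tool_rot: [0.972, 0.237, 0.0, 0.001]
ft_force: [-0.3, -0.2, 0.0]
grip_width: 0.0572
```

Emit:
{"method": "drive_tool", "body": {"targets": [0,0,-1,0,0,0,0,0,-3,0,0,0,0,0,-6,0,0,0,0,0,-10,0,0,0,0,0,-13.5,0,0,0,0,0,-13.5,0,0,0,0,0,-13.5,0,0,0,0,0,-13.5,0,0,0,0,0,-13.5,0,0,0]}}

```text
time: 16.63
position: [0.4748, 0.1622, 0.169]
tool_rot: [0.972, 0.237, -0.001, 0.001]
ft_force: [-0.0, 0.3, 0.1]
grip_width: 0.0872
```

```bash
python3 - <<'E'
from h import *
from rig import robot
c=now()
p,d=robot.camera('wrist'); z=robot.calibration('wrist'); cv2.imwrite('pics/w12.png',p[:,:,::-1])
m=cv2.inRange(cv2.cvtColor(p,cv2.COLOR_RGB2HSV),(100,120,120),(130,255,255)); m[:200]=0;m[270:]=0;m[:,:300]=0;m[:,340:]=0
x,y,w,h=cv2.boundingRect(m);print(x,y,w,h,wray(z,c,x+(w-1)/2,y+(h-1)/2,.068))
for n in('top','scene'):
    p,d=robot.camera(n); np.savez(n+'12.npz',p=p,d=d,**robot.calibration(n)); cv2.imwrite(f'pics/{n}12.png',p[:,:,::-1])
z=np.load('scene12.npz');im=z['p'][215:320,390:470,::-1];cv2.imwrite('pics/s12c.png',cv2.resize(im,None,fx=5.4,fy=5.4,interpolation=cv2.INTER_CUBIC))
z=np.load('scene12.npz');im=z['p'][215:280,210:290,::-1];cv2.imwrite('pics/s12m.png',cv2.resize(im,None,fx=8,fy=8,interpolation=cv2.INTER_CUBIC))
E
```

```text
t 16.63 pos [0.4748 0.1622 0.169 ] F [-0.   0.3  0.1] M [-0.   -0.08  0.01] w 0.0872 q [ 0.11  0.44  1.79 -0.    0.91  1.2 ]
317 223 13 31 [0.47762273 0.16188261 0.068     ]
```

View pics/w12.png

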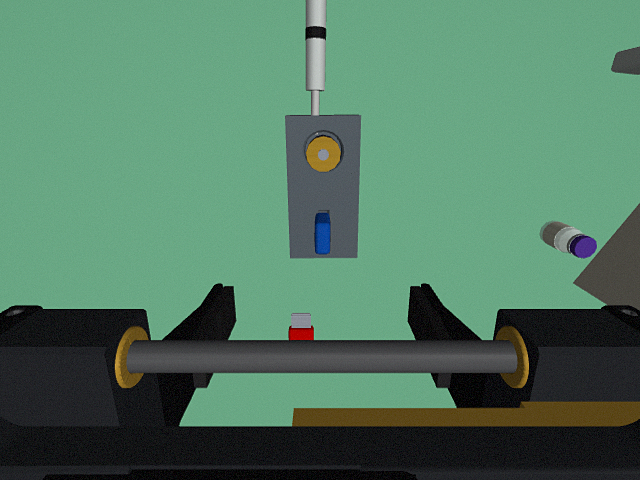

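View pics/scene12.png

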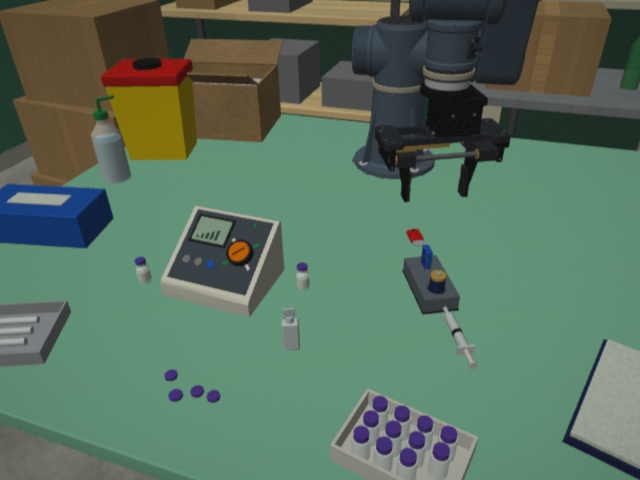

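View pics/s12c.png

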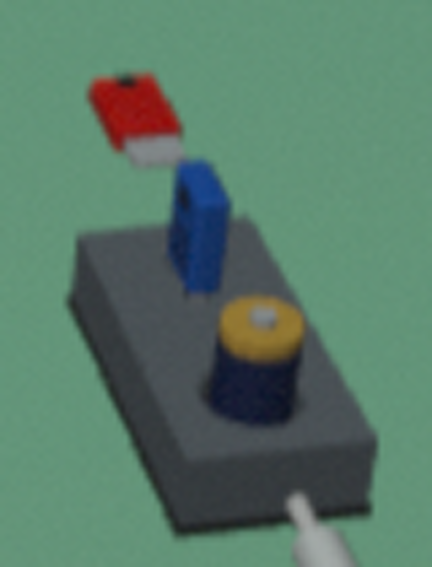

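View pics/s12m.png

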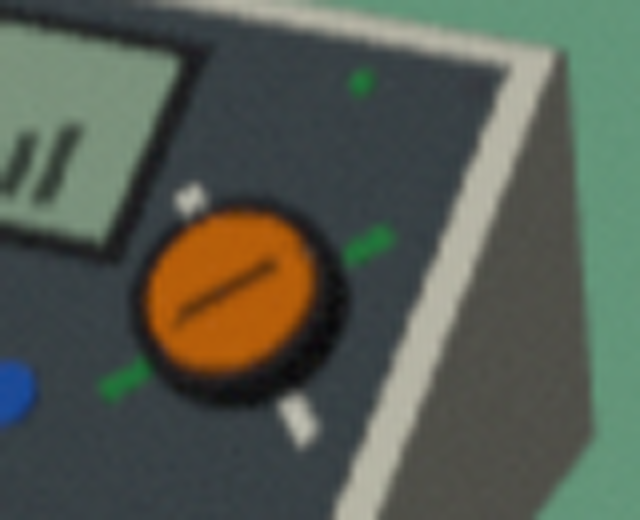

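```bash
python3 - <<'E'
from h import *
for n,roi in(("top",(225,270,250,300)),("scene",(415,240,436,275))):
  for k in("0","12"):
    z=load(n+k); h=cv2.cvtColor(z['p'],cv2.COLOR_RGB2HSV); m=cv2.inRange(h,(100,130,40),(125,255,255))
    if n=='scene': m=cv2.inRange(h,(102,150,70),(125,255,255))
    kk=np.zeros_like(m);kk[roi[1]:roi[3],roi[0]:roi[2]]=1;m*=kk
    M=cv2.moments(m,True); cn,_=cv2.findContours(m,0,2);c=max(cn,key=cv2.contourArea)
    u,v=M['m10']/M['m00'],M['m01']/M['m00']; ys=np.argwhere(m>0)
    e=cv2.erode(m,np.ones((3,3)))
    print(n+k,round(u,2),round(v,2),M['m00'],cv2.boundingRect(c),'d',np.median(z['d'][e>0]),ray(z,u,v,.068).round(4))
for n,roi in(("top",[(341,236,349,244),(487,197,497,207),(318,158,334,178),(188,188,218,248)]),):
  a,b=load(n+'0')['p'].astype(int),load(n+'12')['p'].astype(int)
  for x0,y0,x1,y1 in roi: print(abs(a-b)[y0:y1,x0:x1].mean())
E
```

```text
top0 236.77 285.99 98.0 (231, 280, 13, 13) d 0.96963286 [0.4778 0.16   0.068 ]
top12 238.12 288.97 33.0 (237, 290, 7, 4) d 0.96779495 [0.4724 0.1574 0.068 ]
scene0 426.28 256.84 184.0 (421, 245, 11, 24) d 0.89395344 [0.5021 0.1656 0.068 ]
scene12 426.5 256.71 191.0 (421, 245, 11, 24) d 0.89506084 [0.5016 0.1659 0.068 ]
11.630208333333334
11.306666666666667
14.698958333333334
28.822592592592592
```

View pics/top12.png

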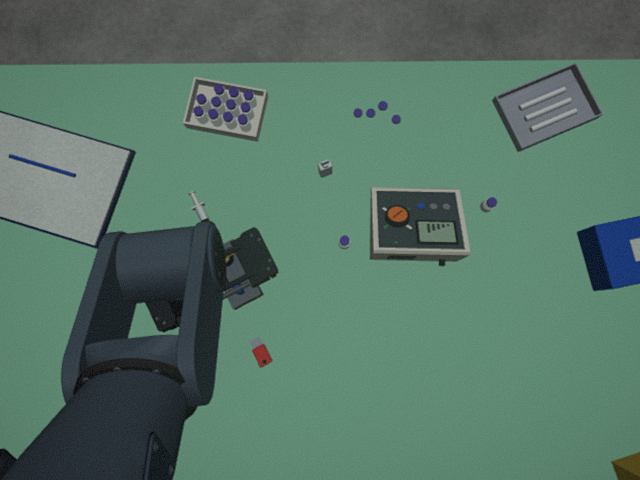

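```bash
python3 - <<'E'
from h import *
a,b=load('scene0')['p'].astype(int),load('scene12')['p'].astype(int)
d=abs(a-b).max(2)
for n,(x0,y0,x1,y1) in dict(vialb=(293,260,313,292),viala=(132,254,154,286),amp=(280,305,303,352),syr=(440,305,480,368),bg=(520,200,600,300)).items(): print(n,d[y0:y1,x0:x1].mean().round(1),(d[y0:y1,x0:x1]>50).sum())
E
```

```text
vialb 6.0 0
viala 5.8 0
amp 6.0 0
syr 6.2 0
bg 6.1 0
```

```bash
python3 -c "
from rig import robot
print(robot.hand_in()); print(robot.get_obs()['time'])"
```

```text
the job is handed in; nothing more can be done
None
the job is handed in; nothing more can be done
```

I took the blue key from its stand and fitted it into the cap's slot. I pressed the cap in about 4.8 mm at about 8 N and turned it to about 90° clockwise. I then let it spring back and put the key back in its slot, handing in about 17 s into the 64 s allowed.

**Last checks**
- **Cap:** The wrist, top and scene pictures all show the slot on the green marks, within about 3°. I did not measure how far the cap rose; I infer it sprang back because its angle is past the locking point.
- **Key:** It stands upright, and its outline in the scene picture is within about 0.3 px of where it started. The wrist camera puts it within about 1 mm of the stand slot's centre. While setting it down I pressed with about 16 N, then eased off before letting go. The top view of the key was blocked by the arm, so its numbers from that view are not usable.
- **Vials, ampoule and syringe:** They look unchanged in the scene picture from start to finish. The gripper was open and clear of everything at hand-in.
- **Red key:** It was standing in the first picture and lies flat now. It was already down when the hand first arrived, still 17 cm up, so I don't think the arm touched it.

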